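# Open the child-resistant cleaner jug

### The job

Open the jug of cleaning concentrate so it is ready for topping up the spray bottle: press its child-resistant cap down firmly against the spring, keep it pressed while you turn it anticlockwise until it comes up against its stop, then lift it off. Set the cap down in the shallow tray the way up it sat on the jug, without dropping it. Do not lean on the cap with excessive force, and leave the jug standing where it is and the things around it undisturbed.

Things in the scene. Friction and masses are not known exactly. Their poses are not given: they have to be found in the camera images.
- jug_foot (a point): white plastic jug with a side handle, full, about 2 kg, standing loose on the cabinet top; 89 (its x) x 124 (its y) mm in plan, shoulders to 230 mm, neck upright on its axis. Point: centre of its underside, z up along the axis of jug, neck and cap. It rocks or slides if pushed sideways with more than about 3 N at the neck, and is dragged round if the cap is forced against its stop
- jug_corner (a point): point low on the jug's edge, 10 mm up and 64 mm out from its axis (x -38, y -52 mm in the jug's frame); shows whether the jug has been shifted or dragged round
- cap_center (a point): round black ribbed child-resistant cap on the jug's neck: 60 mm diameter, 25 mm tall, 55 g, a loose part held by its catch. Point: on its axis half-way up, z out of its top. A sprung liner inside pushes it up with about 6 N at rest. Pressed down it goes a few mm: by about 15 N its lugs clear the catch, at about 19 N it bottoms hard. Over 70 N in all between cap and neck (press plus turning) spoils it
- tray_floor (a point): shallow rectangular plastic tray, 140 (its x) x 114 (its y) mm outside, 130 x 102 mm inside, 28 mm high, floor 3 mm thick, loose; this point is the centre of its inner floor, z up
- sprayer_foot (a point): bystander: clear spray bottle with a black trigger head, 92 x 71 x 204 mm, at the left front corner; 2 mm above the origin of its underside
- oil_foot (a point): bystander: small brown dropper bottle, 33 mm wide, 102 mm tall, at the back right of the middle; 2 mm above the centre of its underside
- pomade_foot (a point): bystander: low round lidded pot, 68 mm diameter, 43 mm tall, at the right front corner; 2 mm above the centre of its underside
- cap_top (a point): centre of the cap's flat top (two raised curved arrows on it), 272 mm above the jug's underside when fitted. Held fully down, the cap turns anticlockwise seen from above, rubbing with under 0.2 N m, to a hard stop 28 to 75 degrees from where it sat (not marked, differs each time). If it jams within 45 degrees it is not pressed far enough
- neck_top (a point): centre of the neck's mouth, foil-sealed, 262 mm above the jug's underside, hidden in the cap at first. Neck: 46 mm diameter with three outer lugs (53 mm) holding three lugs inside the cap's skirt. The cap is free only at the stop or in the last 5 degrees before it; there it lifts straight off. If it will not lift, it is not yet at the stop

How it is judged:
By the outcome, as a careful person would: the job done as asked, in the order asked, and still so for the second after the job is handed in, with the robot touching nothing.
It also fails if it takes over 72 s, if anything falls off the work surface, if the arm or the gripper's body presses on something with over 40 N, if the wrist force passes 120 N, or if a joint passes its speed limit or range.

### The arm

A 7-joint arm with a two-finger parallel gripper is mounted at the origin on a cart in front of the work surface, level with it; the furniture and walls round the work are solid. World frame = base frame: x ahead of the robot, y to its left, z up, the work surface at z = 0. Lengths are in m, angles in rad, forces in N, time in s.
With the tool pointing down it reaches from about 0.4 to 0.875 m from the base axis. Payload 6.5 kg.
Tool frame: the origin (TCP) lies midway between the tips of the shut fingers; the grasp point (between the pads) lies 19 mm behind it (manip.grip_point_offset is the distance from the TCP to the grasp point, in m); z points along the fingers, y is the line along which they close (so a half turn about z gives the same grasp; the last joint's range is limited). The gripper opens to 88 mm and grips with 3 to 60 N. Pads are 18 mm wide; open, the fingers measure 123 mm over their backs; the gripper's body (75 mm by 187 mm) begins 45 mm behind the grasp point.
Start: joints at [1.139, 0.536, -0.004, 1.538, 0.003, 1.067, -0.071], TCP at [0.232, -0.607, 0.239] pointing down, gripper open.
Joint ranges: [-2.7, 2.7], [-0.37, 2.16], [-1.27, 1.26], [0.24, 2.4], [-1.31, 4.45], [0.19, 1.91], [-2.76, 2.76]. Speed limits (rad/s): [2.39, 2.39, 3.14, 3.14, 3.14, 3.14, 3.14].

### API

Orientations are given as [roll, pitch, yaw] about the fixed x, y, z axes, in that order (R = Rz(yaw) Ry(pitch) Rx(roll)).
In Python, from station import manip gives the robot as it stands. The module is installed in compiled form; this text tells all that it offers.
- The arm moves only by the tool apply_moves, never from a script. Its arguments are lists of equal length, an entry for each row: "hand": the opening, from -1 (shut) to 1 (fully open), so that 0 is half open; "offset": the shift along the tool's x, y, z in cm, a list of three; "spin": the turn about the tool's z in degrees. A call has 1 to 8 rows; each row is the pose to reach, as a shift and turn from the pose commanded when the call began, along the tool's axes at that moment; what a row does not reach only later rows make up. A row lasts 1/10 s, in which the tool goes at most 50 mm and 8.59 degrees, less where a joint would pass 70% of its speed; a pose out of reach is approached as far as the arm can. A call with a gripper value outside its range is refused whole. The fingers move at their own pace and stop on an object; "force" is the grip in N (left out, the last holds). Time passes only in rows, so rows that repeat a pose let the fingers close. It gives the time, the measured TCP pose, the force, the opening and the grip force at its end, in the units of the state.
- manip.sense(): the state, without advancing time (a new reading comes with each control period).
- manip.read_camera(name): name is "scene" or "top" or "wrist"; returns a dict with "image" (400x640x3 uint8, blue, green, red), "fx", "fy", "cx", "cy" (pixels), "R" (3x3) and "t" (3): a world point X has camera coordinates R X + t; the wrist camera has in their place "T_tool_cam" (4x4, takes a point from camera to tool coordinates, whose origin is the TCP and whose axes are the flange's). Camera axes: x right, y down, z forward; pixel columns grow to the right and rows downward; lengths in m; the calibration is good to about 2 mm. A picture is of the moment at which its call begins: read the wrist's pose just before it. There is no depth.
- manip.close_job(): hands the job in; it is judged then, once.
The state is a dict: "clock": time; "qpos": joint angles; "joint_velocities": joint speeds; "tau": joint torques, N m; "tcp_pos": TCP position; "tool_rot": TCP orientation; "wrist_force": force on the tool from outside, world axes, zero at the start; "wrist_torque": the same for the moment, N m; "grip_width": opening from 0.0 (shut) to 1.0 (fully open); "gripper_force": force on a finger pad.
Only numpy, scipy, OpenCV 4.12 (cv2) and the standard library are available. Lean on these libraries where they do the work, as an engineer would, in place of code of your own. Each camera call takes 0.05 s, during which the arm holds its last target. There are 200 camera calls.

## Working session

There is one attempt and no reset: what is moved stays moved. The work goes in short steps, Python scripts to look and compute and a tool call to move; the robot and the scene stay as the last step left them, time stands still between calls to the robot, and variables do not carry over. Pictures are saved under pics/ and viewed, at most 10 in all, crops included, and the job is handed in when it is done.

Besides the shell and the picture viewer there is one more tool, called after "Request:" as name([rows], argument=value, ...), one row to a line, values as JSON. apply_moves: Moves the arm, as the interface text tells. Its arguments: {"type":"object","properties":{"hand":{"type":"array","items":{"type":"number"}},"offset":{"type":"array","items":{"type":"array","items":{"type":"number"}}},"spin":{"type":"array","items":{"type":"number"}},"force":{"type":"number"}},"required":["hand","offset","spin"]}

```bash
mkdir -p pics
python3 - <<'E'
from station import manip
import cv2,numpy as np
s=manip.sense();print({k:np.round(v,3).tolist() for k,v in s.items()}, manip.grip_point_offset)
for n in("scene","top"):
    c=manip.read_camera(n);cv2.imwrite(f"pics/{n}0.png",c["image"]);print(n,c["fx"],c["fy"],c["cx"],c["cy"],c["R"],c["t"])
E
```

```text
{'clock': 0.0, 'qpos': [1.139, 0.537, -0.004, 1.539, 0.003, 1.067, -0.071], 'joint_velocities': [-0.0, -0.002, -0.0, 0.001, 0.0, -0.0, 0.0], 'tau': [0.0, -57.098, 0.991, -25.16, -0.056, 0.018, 0.0], 'tcp_pos': [0.232, -0.606, 0.238], 'tool_rot': [-3.14, 0.0, 0.366], 'wrist_force': [0.5, -0.137, 0.639], 'wrist_torque': [0.043, 0.038, -0.039], 'gripper_force': 0.0, 'grip_width': 0.998} 0.0187
scene 421.53897580814794 421.53897580814794 325.28521778468314 199.08747188400446 [[-0.77651223 -0.63000609  0.011004  ]
 [-0.55714701  0.6783436  -0.478996  ]
 [ 0.2943059  -0.3780771  -0.87774811]] [0.41720801 0.36331699 1.18325265]
top 448.00105932503317 448.00105932503317 314.398272307921 199.9084376044874 [[-0.25303757 -0.9674141  -0.00905296]
 [-0.8823208   0.23459863 -0.40801163]
 [ 0.39684001 -0.09525466 -0.91293185]] [0.15506131 0.55419332 1.17779783]
```

View pics/scene0.png

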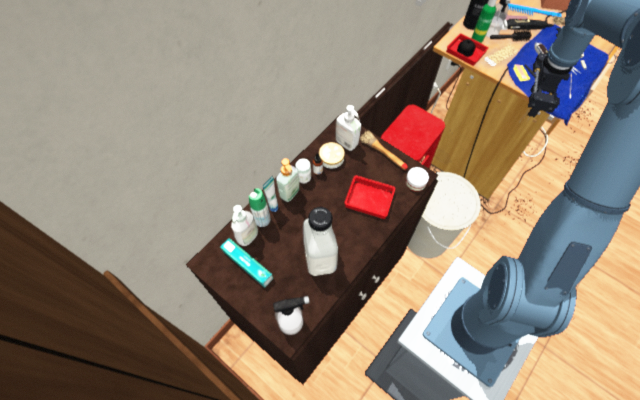

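View pics/top0.png

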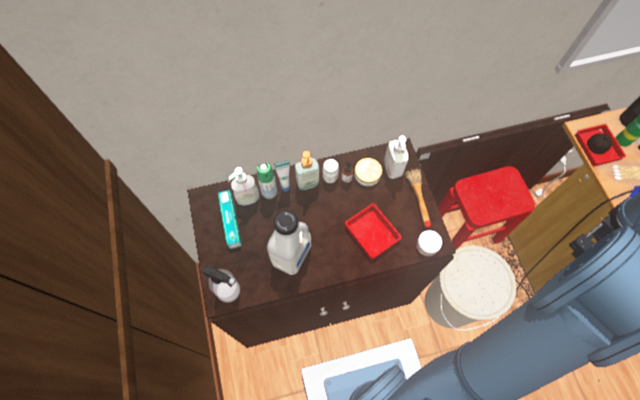

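Scene: jug cap at about (320,216), tray (370,197), sprayer (290,315). Top: cap (287,222), tray (373,231). I'll zoom in for the exact points.

Run:
```python
import cv2,numpy as np
a=cv2.imread("pics/scene0.png")[195:295,290:350];b=cv2.imread("pics/top0.png")[200:280,255:325]
f=lambda m,k:np.clip(cv2.resize(m,None,fx=k,fy=k,interpolation=2).astype(float)*1.8+20,0,255).astype(np.uint8)
A=f(a,6);B=f(b,6);o=np.zeros((600,790,3),np.uint8);o[:600,:360]=A;o[:480,365:785]=B
cv2.imwrite("pics/crop0.png",o)
for n in("scene","top"):
    m=cv2.imread(f"pics/{n}0.png").astype(int)
    k=((m[...,2]>90)&(m[...,1]<60)&(m[...,0]<70)).astype(np.uint8)
    N,l,st,ce=cv2.connectedComponentsWithStats(k)
    for i in range(1,N):
        if st[i,4]>300:
            c=max(cv2.findContours((l==i).astype(np.uint8),0,2)[0],key=len)
            print(n,st[i],ce[i],cv2.approxPolyDP(c,4,True)[:,0].tolist())
```

```text
scene [447  34  40  31 490] [466.44897959  49.75714286] [[460, 34], [447, 51], [473, 64], [486, 47]]
scene [ 380  104   64   64 2357] [414.58761137 133.64276623] [[409, 104], [380, 138], [414, 160], [424, 155], [421, 164], [429, 167], [443, 124]]
scene [ 344  175   52   44 1373] [370.78951202 195.73270211] [[354, 175], [345, 206], [385, 218], [395, 187]]
top [576 125  49  41 785] [599.82929936 146.31082803] [[605, 125], [576, 134], [593, 165], [624, 155]]
top [ 438  165   96   78 4041] [490.04800792 199.65181886] [[515, 167], [461, 178], [438, 205], [441, 215], [460, 208], [466, 219], [453, 242], [463, 232], [468, 235], [476, 227], [504, 219], [493, 238], [499, 241], [531, 211], [528, 188]]
top [ 344  204   56   56 1333] [373.7831958  232.58889722] [[373, 204], [344, 223], [371, 259], [399, 237]]
```

View pics/crop0.png

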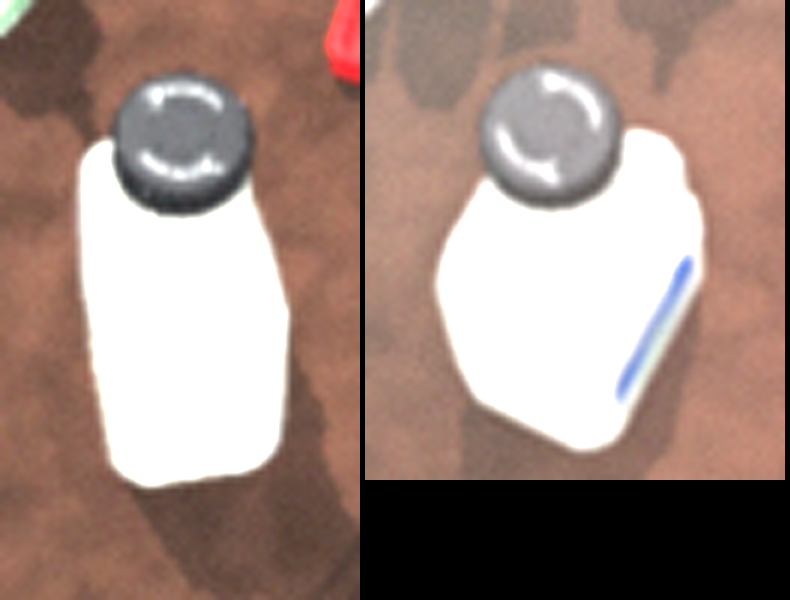

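Crop: cap top centre at scene (320.4,217.0) and top (285.7,221.7); the tray corners come from the segmentation.

```bash
cat > h.py <<'E'
from station import manip
import cv2,numpy as np
from scipy.spatial.transform import Rotation as Ro
def ray(c,p,W=None):
    d=np.array([(p[0]-c["cx"])/c["fx"],(p[1]-c["cy"])/c["fy"],1.])
    if W is None: return -c["R"].T@c["t"], c["R"].T@d
    return W[:3,3],W[:3,:3]@d
def onz(r,z): o,d=r; return o+d*(z-o[2])/d[2]
def tri(rs):
    A=0;b=0
    for o,d in rs:
        d=d/np.linalg.norm(d);P=np.eye(3)-np.outer(d,d);A=A+P;b=b+P@o
    return np.linalg.solve(A,b)
def toolT():
    s=manip.sense();T=np.eye(4);T[:3,:3]=Ro.from_euler("xyz",s["tool_rot"]).as_matrix();T[:3,3]=s["tcp_pos"];return T,s
def delta(target):  # cm in tool axes
    T,s=toolT();return np.round(100*T[:3,:3].T@(np.array(target)-T[:3,3]),2)
E
python3 - <<'E'
from h import *
S=manip.read_camera("scene");P=manip.read_camera("top")
s=(320.5,217.0);t=(285.7,221.7)
print("cap tri",tri([ray(S,s),ray(P,t)]),onz(ray(S,s),.272),onz(ray(P,t),.272))
for c,q in((S,[[354, 175], [345, 206], [385, 218], [395, 187]]),(P,[[373, 204], [344, 223], [371, 259], [399, 237]])):
    w=np.array([onz(ray(c,p),.028) for p in q]);print(w.round(3).tolist(),w.mean(0))
    print("floorctr",[onz(ray(c,p),.0) for p in [(370.8,195.7),(373.8,232.6)][c is P:][:1]])
def near(c,px,z):return onz(ray(c,px),z).round(3)
print("sprayer",near(S,(290,320),.05),near(S,(292,302),.2),"pomade",near(S,(418,178),.043),"others", near(S,(288,180),.1))
E
```

```text
cap tri [0.46883122 0.1081159  0.27450314] [0.46935772 0.10725084 0.272     ] [0.47008511 0.10800115 0.272     ]
[[0.558, -0.175, 0.028], [0.51, -0.065, 0.028], [0.388, -0.111, 0.028], [0.427, -0.223, 0.028]] [ 0.47055242 -0.14326119  0.028     ]
floorctr [array([ 0.47567786, -0.16130193,  0.        ])]
[[0.555, -0.173, 0.028], [0.517, -0.068, 0.028], [0.388, -0.113, 0.028], [0.432, -0.215, 0.028]] [ 0.47299497 -0.14252888  0.028     ]
floorctr [array([ 0.47336036, -0.15269583,  0.        ])]
sprayer [0.406 0.315 0.05 ] [0.401 0.299 0.2  ] pomade [ 0.385 -0.29   0.043] others [0.68  0.007 0.1  ]
```

Request:
apply_moves([
  [0,0,-5],
  [0,0,-10],
  [0,0,-14],
  [4,-2.7,-14],
  [8,-5.4,-14],
  [12,-8.1,-14],
  [16,-10.7,-14],
  [20,-13.3,-14],
], hand=[1,1,1,1,1,1,1,1], spin=[0,0,0,0,0,0,0,0], force=60)

```text
clock: 1.0
tcp_pos: [0.3724, -0.4094, 0.3787]
tool_rot: [3.142, 0.0, 0.366]
wrist_force: [0.1, -0.9, 0.1]
grip_width: 0.997
gripper_force: 0.0
```

Run:
```python
from h import *
print(delta((.4697,.1078,.38)));s=manip.sense();print(s["tcp_pos"],s["tool_rot"],s["qpos"])
```

```text
[ 27.58 -44.82  -0.13]
[ 0.37240921 -0.40943727  0.37872061] [3.14150510e+00 7.15074887e-05 3.65754744e-01] [ 0.836054    0.2545209  -0.10499869  1.61187217  0.02768442  1.27660277
 -0.47865554]
```

Request:
apply_moves([
  [2.5,-4,0],
  [5,-8,0],
  [7.5,-12,0],
  [10,-16,0],
  [12.4,-20.2,0],
  [14.8,-24.2,0],
  [17.3,-28.2,0],
  [19.8,-32.2,0],
], hand=[1,1,1,1,1,1,1,1], spin=[0,0,0,0,0,0,0,0])

```text
clock: 1.8
tcp_pos: [0.4412, -0.0379, 0.3789]
tool_rot: [3.141, -0.0, 0.365]
wrist_force: [0.3, -0.1, 0.0]
grip_width: 1.0
gripper_force: 0.0
```

Request:
apply_moves([
  [2.4,-4,0],
  [4.8,-8,0],
  [7.8,-12.6,0],
  [7.8,-12.6,0],
  [7.8,-12.6,0],
], hand=[1,1,1,1,1], spin=[0,0,0,0,0])

```text
clock: 2.3
tcp_pos: [0.4689, 0.1071, 0.3785]
tool_rot: [-3.141, 0.001, 0.369]
wrist_force: [0.2, -1.7, 0.4]
grip_width: 0.999
gripper_force: 0.0
```

Run:
```python
from h import *
T,s=toolT();c=manip.read_camera("wrist");cv2.imwrite("pics/w1.png",c["image"])
print(s["tcp_pos"],s["tool_rot"],s["qpos"],s["wrist_force"],s["wrist_torque"])
W=T@c["T_tool_cam"];print(c["T_tool_cam"])
for p in((.4697,.1078,.272),):
    q=np.linalg.inv(W)@np.r_[p,1];print(c["fx"]*q[0]/q[2]+c["cx"],c["fy"]*q[1]/q[2]+c["cy"])
```

```text
[0.46893687 0.10707728 0.3784529 ] [-3.14112121e+00  5.53629947e-04  3.69128210e-01] [ 0.18946002  0.15322815 -0.56646713  1.75876028  0.08578275  1.25489063
 -1.60010712] [ 0.16117816 -1.74806405  0.37231174] [-0.02330762  0.00040785 -0.04612112]
[[-2.36330261e-05 -9.53735164e-01 -3.00648027e-01  7.81565031e-02]
 [ 9.99999665e-01 -2.68546261e-04  7.73292930e-04  4.53647538e-04]
 [-8.18254563e-04 -3.00647908e-01  9.53734851e-01 -1.46608138e-01]
 [ 0.00000000e+00  0.00000000e+00  0.00000000e+00  1.00000000e+00]]
318.70236979017494 192.40560608540417
```

View pics/w1.png

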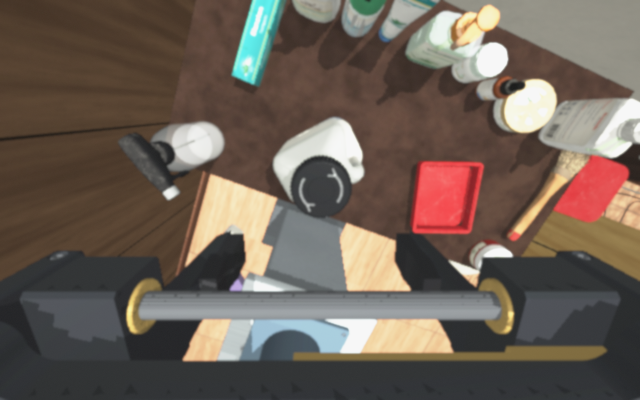

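Wrist view: cap at about (320,186), tray (447,197). I'll fit the cap outline.

Run:
```python
from h import *
T,s=toolT();c=manip.read_camera("wrist");W=T@c["T_tool_cam"];print(c["fx"])
m=c["image"];k=(m.max(2)<70).astype(np.uint8);k[:,:285]=0;k[:,360:]=0;k[:150]=0;k[222:]=0
cv2.imwrite("pics/w1c.png",np.hstack([cv2.resize(m[140:230,280:365],None,fx=4.6,fy=4.6,interpolation=2),cv2.resize(k[140:230,280:365]*255,None,fx=4.6,fy=4.6)[...,None].repeat(3,2)]))
iW=np.linalg.inv(W)
def pr(p):
    q=iW@np.r_[p,1];return c["fx"]*q[0]/q[2]+c["cx"],c["fy"]*q[1]/q[2]+c["cy"]
# predicted extents of the cap (all of it) for a guess
def ext(x,y):
    P=np.array([pr((x+.03*np.cos(a),y+.03*np.sin(a),z)) for a in np.linspace(0,6.28,60) for z in(.247,.272)])
    return P.min(0).round(1),P.max(0).round(1)
print(ext(.4697,.1078)); ys,xs=np.nonzero(k);print(np.percentile(xs,[0,1,99,100]),np.percentile(ys,[0,1,99,100]))
print(onz(ray(c,(321,187),W),.272))
```

```text
276.7242300966128
(array([285.4, 156.2]), array([348.2, 220.9]))
[285. 291. 347. 349.] [156.   158.   214.87 216.  ]
[0.47560576 0.10580082 0.272     ]
```

View pics/w1c.png

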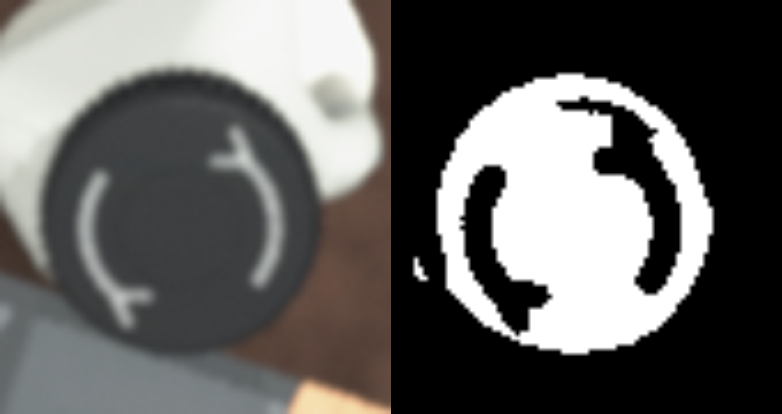

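Cap outline spans x 290–350 and y 156–216.5, giving a centre of about (0.472, 0.106). Descending.

```bash
python3 -c "
from h import *
print(delta((.4722,.1062,.249)))"
```

```text
[ 0.37 -0.07 12.94]
```

Request:
apply_moves([
  [0.3,0,3],
  [0.3,0,6],
  [0.3,0,8],
  [0.3,0,10],
  [0.3,0,11.5],
  [0.3,0,12.9],
  [0.3,0,12.9],
  [0.3,0,12.9],
], hand=[1,1,1,1,1,1,1,1], spin=[0,0,0,0,0,0,0,0], force=3)

```text
clock: 3.2
tcp_pos: [0.4721, 0.1056, 0.25]
tool_rot: [3.141, 0.0, 0.364]
wrist_force: [0.4, 0.2, 1.1]
grip_width: 1.0
gripper_force: 0.0
```

Run:
```python
from h import *
T,s=toolT();c=manip.read_camera("wrist");cv2.imwrite("pics/w2.png",c["image"])
print(s["tcp_pos"],s["tool_rot"],s["wrist_force"],s["wrist_torque"])
```

```text
[0.47212494 0.10555866 0.25001483] [3.14107999e+00 2.68101231e-04 3.63680630e-01] [0.38677633 0.23341511 1.136688  ] [-0.04067328 -0.0130821   0.00239301]
```

View pics/w2.png

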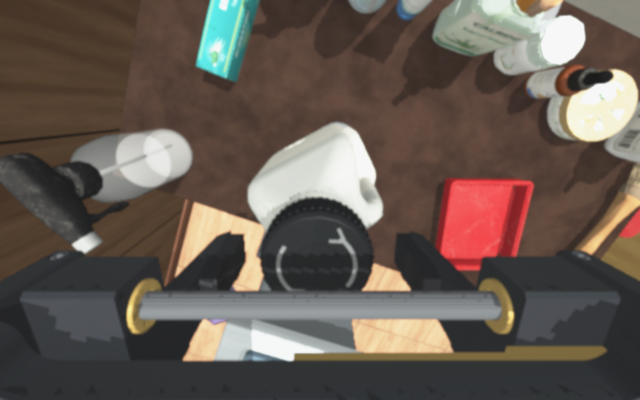

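Wrist view: cap spans x 261–372 with its top edge at y≈197, and the finger faces are at 244 and 397, so the cap sits about 2 mm to −y of the tool centre. Checking the fit numerically.

Run:
```python
from h import *
T,s=toolT();c=manip.read_camera("wrist");iC=np.linalg.inv(c["T_tool_cam"])
def ext(dx,dy):
    P=[]
    for a in np.linspace(0,6.28,90):
        for z in(.247,.2715):
            q=iC@np.array([dx+.03*np.cos(a),dy+.03*np.sin(a),T[2,3]-z,1]);P.append((c["fx"]*q[0]/q[2]+c["cx"],c["fy"]*q[1]/q[2]+c["cy"]))
    P=np.array(P);return P.min(0).round(1),P.max(0).round(1)
for d in((0,0),(0,-.002),(.002,-.002),(-.002,-.002)):print(d,ext(*d))
```

```text
(0, 0) (array([260.6, 196.5]), array([376.7, 313.9]))
(0, -0.002) (array([256.7, 196.5]), array([372.8, 313.9]))
(0.002, -0.002) (array([256.5, 193.1]), array([373.1, 310.9]))
(-0.002, -0.002) (array([257. , 199.8]), array([372.6, 316.9]))
```

Request:
apply_moves([
  [0,-0.1,0],
  [0,-0.1,0],
  [0,-0.1,0],
  [0,-0.1,0],
  [0,-0.1,0],
  [0,-0.1,0],
], hand=[0.8,0.6,0.5,0.45,0.45,0.45], spin=[0,0,0,0,0,0], force=3)

```text
clock: 3.9
tcp_pos: [0.4716, 0.1079, 0.2497]
tool_rot: [-3.142, 0.0, 0.366]
wrist_force: [0.9, -0.4, -0.5]
grip_width: 0.724
gripper_force: 0.0
```

Request:
apply_moves([
  [0,0,0],
  [0,0,0],
], hand=[0.41,0.41], spin=[0,0])

```text
clock: 4.1
tcp_pos: [0.4716, 0.1079, 0.2497]
tool_rot: [-3.142, 0.0, 0.366]
wrist_force: [0.1, 0.1, 0.3]
grip_width: 0.707
gripper_force: 0.0
```

Request:
apply_moves([
  [0,0,0],
  [0,0,0],
], hand=[0.38,0.38], spin=[0,0])

```text
clock: 4.3
tcp_pos: [0.4716, 0.1077, 0.2497]
tool_rot: [3.141, 0.0, 0.366]
wrist_force: [0.3, -1.2, 0.1]
grip_width: 0.691
gripper_force: 0.3
```

Request:
apply_moves([
  [0,0.05,0],
  [0,0.05,0],
  [0,0.05,0],
], hand=[0.38,0.36,0.35], spin=[0,0,0])

```text
clock: 4.6
tcp_pos: [0.4718, 0.1073, 0.2497]
tool_rot: [3.142, 0.0, 0.366]
wrist_force: [0.8, 0.1, 0.3]
grip_width: 0.679
gripper_force: 3.0
```

Request:
apply_moves([
  [0,0,0],
  [0,0,0],
  [0,0,0],
], hand=[0.3,0.3,0.3], spin=[0,0,0], force=15)

```text
clock: 4.9
tcp_pos: [0.4718, 0.1074, 0.2497]
tool_rot: [3.142, 0.0, 0.366]
wrist_force: [-0.2, -0.6, -1.1]
grip_width: 0.676
gripper_force: 15.0
```

Good grip with negligible side force. Full grip, then press gradually.

Request:
apply_moves([
  [0,0,0],
  [0,0,0],
  [0,0,0.1],
  [0,0,0.1],
  [0,0,0.1],
], hand=[-0.2,-0.2,-0.2,-0.2,-0.2], spin=[0,0,0,0,0], force=55)

```text
clock: 5.4
tcp_pos: [0.4719, 0.1074, 0.2492]
tool_rot: [3.141, -0.0, 0.366]
wrist_force: [-1.8, -1.1, 5.6]
grip_width: 0.669
gripper_force: 55.0
```

Request:
apply_moves([
  [0,0,0.1],
  [0,0,0.1],
  [0,0,0.1],
], hand=[-0.2,-0.2,-0.2], spin=[0,0,0])

```text
clock: 5.7
tcp_pos: [0.472, 0.1075, 0.2485]
tool_rot: [3.141, -0.0, 0.366]
wrist_force: [-2.3, -1.7, 8.4]
grip_width: 0.667
gripper_force: 55.0
```

Request:
apply_moves([
  [0,0,0.1],
  [0,0,0.1],
  [0,0,0.1],
], hand=[-0.2,-0.2,-0.2], spin=[0,0,0])

```text
clock: 6.0
tcp_pos: [0.472, 0.1075, 0.2477]
tool_rot: [3.141, -0.001, 0.366]
wrist_force: [-4.3, -2.2, 10.9]
grip_width: 0.665
gripper_force: 55.0
```

Side force is building along tool −x, so I'll relieve it.

Request:
apply_moves([
  [-0.1,0,0],
  [-0.1,0,0],
], hand=[-0.2,-0.2], spin=[0,0])

```text
clock: 6.2
tcp_pos: [0.4719, 0.1074, 0.248]
tool_rot: [3.141, -0.003, 0.366]
wrist_force: [-1.1, -1.9, 8.6]
grip_width: 0.667
gripper_force: 55.0
```

Request:
apply_moves([
  [-0.05,0,0.1],
  [-0.1,0,0.2],
  [-0.1,0,0.2],
], hand=[-0.2,-0.2,-0.2], spin=[0,0,0])

```text
clock: 6.5
tcp_pos: [0.4719, 0.1074, 0.2467]
tool_rot: [3.141, -0.005, 0.366]
wrist_force: [-1.5, -1.5, 14.1]
grip_width: 0.672
gripper_force: 55.0
```

Request:
apply_moves([
  [-0.05,0,0.1],
  [-0.1,0,0.2],
  [-0.1,0,0.2],
], hand=[-0.2,-0.2,-0.2], spin=[0,0,0])

```text
clock: 6.8
tcp_pos: [0.4718, 0.1074, 0.2455]
tool_rot: [3.141, -0.007, 0.366]
wrist_force: [0.0, -0.7, 17.7]
grip_width: 0.671
gripper_force: 55.0
```

Request:
apply_moves([
  [-0.02,0,0.1],
  [-0.05,0,0.2],
  [-0.05,0,0.2],
], hand=[-0.2,-0.2,-0.2], spin=[0,0,0])

```text
clock: 7.1
tcp_pos: [0.4721, 0.1075, 0.2451]
tool_rot: [3.14, -0.009, 0.366]
wrist_force: [-3.1, -3.5, 30.5]
grip_width: 0.667
gripper_force: 55.0
```

Request:
apply_moves([
  [0,0,0.1],
  [0,0,0.15],
  [0,0,0.15],
], hand=[-0.2,-0.2,-0.2], spin=[0,0,0])

```text
clock: 7.4
tcp_pos: [0.4724, 0.1077, 0.2449]
tool_rot: [3.139, -0.009, 0.366]
wrist_force: [-7.8, -3.7, 42.8]
grip_width: 0.672
gripper_force: 55.0
```

Run:
```python
from h import *
s=manip.sense();print(s["wrist_force"],s["wrist_torque"],s["tool_rot"],s["qpos"])
```

```text
[-7.79778739 -3.72594563 42.82241137] [-0.66090885  1.63005101  0.03521899] [ 3.13915891 -0.00940674  0.36566649] [ 0.14960525  0.29022639 -0.55148192  1.94050703  0.18846093  0.95098357
 -1.69704572]
```

Bottomed at z≈0.245. Backing off to about 28 N and relieving the side force.

Request:
apply_moves([
  [-0.1,0,-0.14],
  [-0.1,0,-0.14],
], hand=[-0.2,-0.2], spin=[0,0])

```text
clock: 7.6
tcp_pos: [0.4719, 0.1074, 0.2451]
tool_rot: [3.14, -0.011, 0.366]
wrist_force: [-0.5, -1.3, 26.6]
grip_width: 0.669
gripper_force: 55.0
```

Request:
apply_moves([
  [0,0,0],
  [0,0,0],
  [0,0,0],
  [0,0,0],
], hand=[-0.2,-0.2,-0.2,-0.2], spin=[-2,-4,-6,-6])

```text
clock: 8.0
tcp_pos: [0.472, 0.1074, 0.2451]
tool_rot: [3.139, -0.01, 0.471]
wrist_force: [-0.6, -0.5, 28.6]
grip_width: 0.668
gripper_force: 55.0
```

Run:
```python
from h import *
s=manip.sense();print(s["wrist_force"],s["wrist_torque"],s["tool_rot"])
```

```text
[-0.60005946 -0.52107429 28.64064312] [-0.14372512  0.17698072 -0.13994393] [ 3.13907883 -0.01038548  0.47079524]
```

Request:
apply_moves([
  [0,0,0],
  [0,0,0],
  [0,0,0],
  [0,0,0],
  [0,0,0],
  [0,0,0],
], hand=[-0.2,-0.2,-0.2,-0.2,-0.2,-0.2], spin=[-3,-6,-9,-12,-15,-18])

```text
clock: 8.6
tcp_pos: [0.4722, 0.1075, 0.2451]
tool_rot: [3.136, -0.009, 0.786]
wrist_force: [0.1, -1.0, 26.7]
grip_width: 0.667
gripper_force: 55.0
```

Run:
```python
from h import *
s=manip.sense();print(s["wrist_force"],s["wrist_torque"],s["tool_rot"])
```

```text
[ 0.13713983 -0.99154757 26.731717  ] [-0.08926817  0.05302682 -0.17960273] [ 3.13589776 -0.00940654  0.78591161]
```

Request:
apply_moves([
  [0,0,0],
  [0,0,0],
], hand=[-0.2,-0.2], spin=[-2,-4])

```text
clock: 8.8
tcp_pos: [0.4722, 0.1076, 0.2451]
tool_rot: [3.135, -0.009, 0.855]
wrist_force: [0.7, -1.0, 26.6]
grip_width: 0.673
gripper_force: 55.0
```

```bash
cat > q.py <<'E'
from station import manip
import numpy as np
s=manip.sense();print(np.round(s["wrist_force"],1),np.round(s["wrist_torque"],2),"turned",round(np.degrees(s["tool_rot"][2]-.366),2))
E
python3 q.py
```

```text
[ 0.7 -1.  26.6] [-0.11  0.07 -0.25] turned 28.02
```

Request:
apply_moves([
  [0,0,0],
  [0,0,0],
], hand=[-0.2,-0.2], spin=[-2,-3])

```text
clock: 9.0
tcp_pos: [0.4722, 0.1076, 0.2451]
tool_rot: [3.135, -0.009, 0.907]
wrist_force: [0.1, -0.1, 26.8]
grip_width: 0.668
gripper_force: 55.0
```

```bash
python3 q.py
```

```text
[ 0.1 -0.1 26.8] [-0.09  0.09 -0.2 ] turned 31.01
```

Request:
apply_moves([
  [0,0,0],
  [0,0,0],
], hand=[-0.2,-0.2], spin=[-2,-3])

```text
clock: 9.2
tcp_pos: [0.4722, 0.1076, 0.2451]
tool_rot: [3.134, -0.008, 0.96]
wrist_force: [0.8, -1.2, 27.9]
grip_width: 0.669
gripper_force: 55.0
```

```bash
python3 q.py
```

```text
[ 0.8 -1.2 27.9] [-0.07  0.09 -0.18] turned 34.01
```

Request:
apply_moves([
  [0,0,0],
  [0,0,0],
], hand=[-0.2,-0.2], spin=[-2,-3])

```text
clock: 9.4
tcp_pos: [0.4722, 0.1076, 0.2451]
tool_rot: [3.134, -0.008, 1.012]
wrist_force: [0.7, -0.7, 27.8]
grip_width: 0.673
gripper_force: 55.0
```

```bash
python3 q.py
```

```text
[ 0.7 -0.7 27.8] [-0.04  0.11 -0.18] turned 37.01
```

Request:
apply_moves([
  [0,0,0],
  [0,0,0],
], hand=[-0.2,-0.2], spin=[-2,-3])

```text
clock: 9.6
tcp_pos: [0.4722, 0.1077, 0.2451]
tool_rot: [3.134, -0.008, 1.064]
wrist_force: [0.7, -0.6, 27.7]
grip_width: 0.669
gripper_force: 55.0
```

```bash
python3 q.py
```

```text
[ 0.7 -0.6 27.7] [-0.01  0.08 -0.18] turned 40.01
```

Request:
apply_moves([
  [0,0,0],
  [0,0,0],
], hand=[-0.2,-0.2], spin=[-2,-3])

```text
clock: 9.8
tcp_pos: [0.4722, 0.1076, 0.2451]
tool_rot: [3.133, -0.007, 1.116]
wrist_force: [0.2, -1.5, 28.3]
grip_width: 0.673
gripper_force: 55.0
```

```bash
python3 q.py
```

```text
[ 0.2 -1.5 28.3] [-0.11  0.16 -0.31] turned 42.99
```

Request:
apply_moves([
  [0,0,0],
  [0,0,0],
], hand=[-0.2,-0.2], spin=[-1,-1])

```text
clock: 10.0
tcp_pos: [0.4722, 0.1075, 0.2451]
tool_rot: [3.133, -0.007, 1.133]
wrist_force: [-0.6, -1.9, 28.2]
grip_width: 0.668
gripper_force: 55.0
```

```bash
python3 q.py
```

```text
[-0.6 -1.9 28.2] [-0.09  0.11 -0.34] turned 43.93
```

Request:
apply_moves([
  [0,0,0],
  [0,0,0],
], hand=[-0.2,-0.2], spin=[-1,-1])

```text
clock: 10.2
tcp_pos: [0.4722, 0.1074, 0.2451]
tool_rot: [3.133, -0.007, 1.15]
wrist_force: [-0.2, -1.5, 27.6]
grip_width: 0.669
gripper_force: 55.0
```

```bash
python3 q.py
```

```text
[-0.2 -1.5 27.6] [-0.19  0.08 -0.5 ] turned 44.9
```

Torque climbs to 0.5 N·m without further free travel, so this is the stop. Unwinding the load a degree, then lifting gently.

Request:
apply_moves([
  [0,0,0],
  [0,0,-0.15],
  [0,0,-0.3],
  [0,0,-0.45],
  [0,0,-0.6],
  [0,0,-0.7],
  [0,0,-0.7],
], hand=[-0.2,-0.2,-0.2,-0.2,-0.2,-0.2,-0.2], spin=[1.5,1.5,1.5,1.5,1.5,1.5,1.5])

```text
clock: 10.9
tcp_pos: [0.4706, 0.1063, 0.2493]
tool_rot: [3.136, -0.004, 1.124]
wrist_force: [5.6, 1.1, 4.9]
grip_width: 0.669
gripper_force: 55.0
```

```bash
python3 q.py
```

```text
[5.6 1.1 4.9] [-0.01 -1.1  -0.13] turned 43.43
```

Request:
apply_moves([
  [0.08,0.16,0],
  [0.08,0.16,0],
], hand=[-0.2,-0.2], spin=[0,0])

```text
clock: 11.1
tcp_pos: [0.4716, 0.1069, 0.249]
tool_rot: [3.138, -0.004, 1.125]
wrist_force: [4.2, 0.3, 6.8]
grip_width: 0.669
gripper_force: 55.0
```

```bash
python3 q.py
```

```text
[4.2 0.3 6.8] [ 0.24 -0.75 -0.12] turned 43.46
```

Request:
apply_moves([
  [0.06,0.14,-0.05],
  [0.06,0.14,-0.1],
], hand=[-0.2,-0.2], spin=[0,0])

```text
clock: 11.3
tcp_pos: [0.4717, 0.1068, 0.2492]
tool_rot: [3.141, -0.002, 1.125]
wrist_force: [1.3, 2.4, 2.9]
grip_width: 0.665
gripper_force: 55.0
```

```bash
python3 q.py
```

```text
[1.3 2.4 2.9] [ 0.47 -0.45 -0.22] turned 43.5
```

Request:
apply_moves([
  [0.04,0,-0.1],
  [0.06,0,-0.2],
  [0.06,0,-0.3],
], hand=[-0.2,-0.2,-0.2], spin=[0,0,0])

```text
clock: 11.6
tcp_pos: [0.4708, 0.1058, 0.2511]
tool_rot: [-3.141, 0.001, 1.125]
wrist_force: [2.3, 0.3, -2.4]
grip_width: 0.667
gripper_force: 55.0
```

```bash
python3 q.py
```

```text
[ 2.3  0.3 -2.4] [ 0.04 -0.61 -0.11] turned 43.48
```

Request:
apply_moves([
  [0.03,0.07,-0.1],
  [0.03,0.07,-0.2],
  [0.03,0.07,-0.3],
], hand=[-0.2,-0.2,-0.2], spin=[0,0,0])

```text
clock: 11.9
tcp_pos: [0.4716, 0.1062, 0.2544]
tool_rot: [-3.141, 0.0, 1.125]
wrist_force: [1.7, 2.6, -2.0]
grip_width: 0.665
gripper_force: 55.0
```

```bash
python3 q.py
```

```text
[ 1.7  2.6 -2. ] [ 0.28 -0.5  -0.1 ] turned 43.5
```

Request:
apply_moves([
  [0.08,0.01,-0.2],
  [0.08,0.01,-0.4],
  [0.08,0.01,-0.6],
  [0.08,0.01,-0.8],
], hand=[-0.2,-0.2,-0.2,-0.2], spin=[0,0,0,0])

```text
clock: 12.3
tcp_pos: [0.4721, 0.1067, 0.2628]
tool_rot: [-3.141, 0.001, 1.125]
wrist_force: [0.2, -0.3, -1.4]
grip_width: 0.669
gripper_force: 55.0
```

```bash
python3 q.py
```

```text
[ 0.2 -0.3 -1.4] [-0.04 -0.01  0.06] turned 43.49
```

Free. Lifting clear, then taking a look.

Request:
apply_moves([
  [0,0,-1],
  [0,0,-2],
  [0,0,-4],
  [0,0,-6],
  [0,0,-8],
  [0,0,-8],
], hand=[-0.2,-0.2,-0.2,-0.2,-0.2,-0.2], spin=[0,0,0,0,0,0])

```text
clock: 12.9
tcp_pos: [0.4738, 0.1077, 0.3458]
tool_rot: [3.137, -0.003, 1.125]
wrist_force: [-0.5, -0.0, -0.8]
grip_width: 0.669
gripper_force: 55.0
```

Run:
```python
from h import *
S=manip.read_camera("scene");T,s=toolT();P=manip.read_camera("top")
cv2.imwrite("pics/l.png",np.hstack([cv2.resize(S["image"][130:330,260:420],None,fx=2.45,fy=2.45),cv2.resize(P["image"][130:330,230:390],None,fx=2.45,fy=2.45)]))
print(s["tcp_pos"],s["tool_rot"],s["qpos"][6],s["grip_width"])
for n,I in(("scene",S),("top",P)):
    m0=cv2.imread(f"pics/{n}0.png");d=[(195,218,344,396),(204,259,344,400)][n=="top"]
    print(n,np.abs(m0[d[0]:d[1],d[2]:d[3]].astype(int)-I["image"][d[0]:d[1],d[2]:d[3]]).mean())
print(delta((.472,-.143,.343)))
```

```text
[0.47309518 0.10719105 0.34404046] [ 3.13892269e+00 -1.52059743e-03  1.12487631e+00] -0.9000423359014491 0.6699389599864428
scene 5.627926421404682
top 64.36017316017316
[-2.256e+01  1.074e+01 -1.000e-02]
```

View pics/l.png

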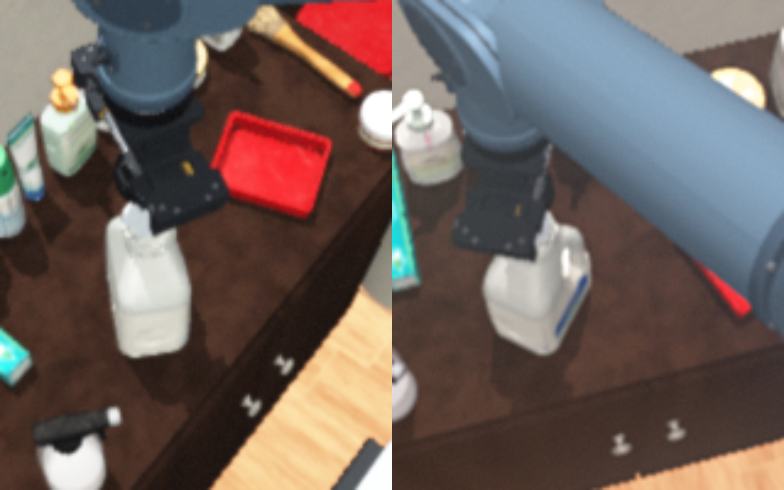

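The jug stands open with its foil visible and the cap is in the gripper. Moving over the tray and aligning the fingers with its long side.

Request:
apply_moves([
  [-2.8,1.3,0],
  [-5.6,2.7,0],
  [-8.5,4,0],
  [-11.3,5.4,0],
  [-14.1,6.7,0],
  [-16.9,8,0],
  [-19.7,9.4,0],
  [-22.5,10.7,0],
], hand=[-0.2,-0.2,-0.2,-0.2,-0.2,-0.2,-0.2,-0.2], spin=[-5.7,-11.4,-17,-22.8,-28.4,-34,-39.8,-45.5])

```text
clock: 13.8
tcp_pos: [0.4711, -0.1434, 0.3415]
tool_rot: [-3.14, -0.001, 1.923]
wrist_force: [0.5, -0.5, -0.8]
grip_width: 0.667
gripper_force: 55.0
```

Request:
apply_moves([
  [0,0,0],
  [0,0,0],
], hand=[-0.2,-0.2], spin=[0,0])

```text
clock: 14.0
tcp_pos: [0.4713, -0.1424, 0.3415]
tool_rot: [-3.14, -0.002, 1.917]
wrist_force: [-0.3, -0.0, -1.0]
grip_width: 0.669
gripper_force: 55.0
```

Run:
```python
from h import *
T,s=toolT();c=manip.read_camera("wrist");cv2.imwrite("pics/w3.png",c["image"]);W=T@c["T_tool_cam"]
print(s["tcp_pos"],s["tool_rot"],s["qpos"][6])
m=c["image"].astype(int);k=((m[...,2]>90)&(m[...,1]<60)&(m[...,0]<70)).astype(np.uint8)
N,l,st,ce=cv2.connectedComponentsWithStats(k)
for i in range(1,N):
    if st[i,4]>300:
        q=cv2.approxPolyDP(max(cv2.findContours((l==i).astype(np.uint8),0,2)[0],key=len),5,True)[:,0]
        print(st[i],q.tolist(),[onz(ray(c,p,W),.028)[:2].round(3).tolist() for p in q])
print(delta((.472,-.143,.1)))
```

```text
[ 0.47126092 -0.14237244  0.3415443 ] [-3.14031477e+00 -1.70692982e-03  1.91686530e+00] 0.4160334302224659
[281 129  80  62 996] [[360, 130], [354, 130], [355, 174], [347, 184], [289, 184], [282, 130], [284, 189], [358, 189]] [[0.518, -0.08], [0.509, -0.083], [0.538, -0.15], [0.531, -0.171], [0.437, -0.205], [0.399, -0.123], [0.432, -0.217], [0.553, -0.173]]
[-2.000e-01  1.000e-02  2.418e+01]
```

View pics/w3.png

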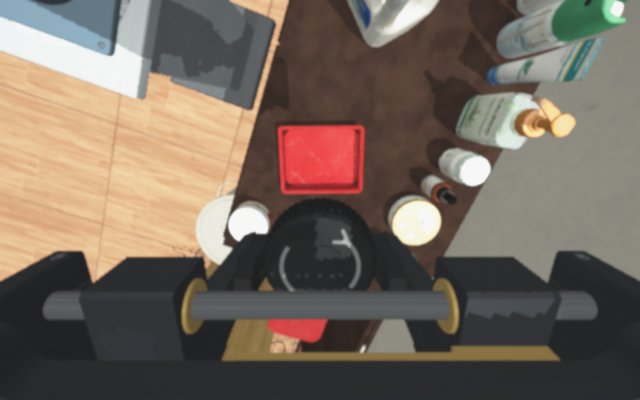

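Wrist view: tray rim spans (278–363, 124–193), consistent with a centre of (0.472,−0.143); cap held level. I'll check the oil dropper's clearance to the gripper body before descending.

Run:
```python
from h import *
T,s=toolT();c=manip.read_camera("wrist");W=T@c["T_tool_cam"];S=manip.read_camera("scene");P=manip.read_camera("top")
for n,px,z in(("oil",(447,195),.1),("oil foot",(428,182),.01),("yellow",(415,218),.07),("white",(465,165),.08),("pomade",(249,218),.043)):
    w=onz(ray(c,px,W),z);q=T[:3,:3].T@(w-np.array([.472,-.143,0]));print(n,w.round(3),"tool-frame from tray",q[:2].round(3))
print(onz(ray(S,(318,169)),.05),onz(ray(P,(347,173)),.08))
```

```text
oil [ 0.663 -0.12   0.1  ] tool-frame from tray [-0.043  0.187]
oil foot [ 0.67  -0.121  0.01 ] tool-frame from tray [-0.047  0.193]
yellow [ 0.649 -0.177  0.07 ] tool-frame from tray [-0.092  0.155]
white [ 0.677 -0.071  0.08 ] tool-frame from tray [-0.002  0.217]
pomade [ 0.392 -0.282  0.043] tool-frame from tray [-0.103 -0.123]
[ 0.65507816 -0.10666262  0.05      ] [ 0.65415515 -0.11502056  0.08      ]
```

Request:
apply_moves([
  [-0.1,0,4.5],
  [-0.1,0,9],
  [-0.1,0,13.5],
  [-0.1,0,18],
  [-0.1,0,22.5],
  [-0.1,0,26],
  [-0.1,0,29],
  [-0.1,0,31],
], hand=[-0.2,-0.2,-0.2,-0.2,-0.2,-0.2,-0.2,-0.2], spin=[0,0,0,0,0,0,0,0])

```text
clock: 15.0
tcp_pos: [0.4714, -0.1419, 0.0306]
tool_rot: [-3.14, -0.002, 1.92]
wrist_force: [-0.4, 0.0, -1.6]
grip_width: 0.667
gripper_force: 55.0
```

Request:
apply_moves([
  [0,0,0.5],
  [0,0,1],
  [0,0,1],
], hand=[-0.2,-0.2,-0.2], spin=[0,0,0])

```text
clock: 15.3
tcp_pos: [0.4728, -0.1429, 0.0231]
tool_rot: [3.141, 0.0, 1.92]
wrist_force: [0.0, -0.4, -0.5]
grip_width: 0.67
gripper_force: 55.0
```

```bash
python3 q.py; python3 -c "
from h import *
s=manip.sense();print(s['tcp_pos'],s['tool_rot'])"
```

```text
[ 0.  -0.4 -0.5] [-0.07 -0.07 -0.03] turned 89.01
[ 0.47278926 -0.14293067  0.02306533] [3.14084314e+00 4.26683998e-04 1.91955513e+00]
```

Request:
apply_moves([
  [0,0,0.4],
  [0,0,0.8],
  [0,0,1.1],
  [0,0,1.1],
], hand=[-0.2,-0.2,-0.2,-0.2], spin=[0,0,0,0])

```text
clock: 15.7
tcp_pos: [0.472, -0.1432, 0.0114]
tool_rot: [-3.141, -0.0, 1.919]
wrist_force: [-0.2, -0.5, -0.6]
grip_width: 0.669
gripper_force: 55.0
```

Request:
apply_moves([
  [0,0,0.1],
  [0,0,0.2],
  [0,0,0.2],
], hand=[-0.2,-0.2,-0.2], spin=[0,0,0])

```text
clock: 16.0
tcp_pos: [0.4722, -0.1431, 0.0096]
tool_rot: [-3.142, -0.0, 1.919]
wrist_force: [-0.2, 0.9, 0.2]
grip_width: 0.666
gripper_force: 55.0
```

Request:
apply_moves([
  [0,0,0.1],
  [0,0,0.2],
  [0,0,0.2],
], hand=[-0.2,-0.2,-0.2], spin=[0,0,0])

```text
clock: 16.3
tcp_pos: [0.4721, -0.1431, 0.0075]
tool_rot: [-3.141, -0.0, 1.919]
wrist_force: [-0.0, -0.3, -0.8]
grip_width: 0.67
gripper_force: 55.0
```

Request:
apply_moves([
  [0,0,0.1],
  [0,0,0.1],
], hand=[-0.2,-0.2], spin=[0,0])

```text
clock: 16.5
tcp_pos: [0.4722, -0.1431, 0.0065]
tool_rot: [-3.141, -0.0, 1.919]
wrist_force: [0.4, 0.4, -0.2]
grip_width: 0.668
gripper_force: 55.0
```

Request:
apply_moves([
  [0,0,0.1],
  [0,0,0.1],
], hand=[-0.2,-0.2], spin=[0,0])

```text
clock: 16.7
tcp_pos: [0.4722, -0.1432, 0.0055]
tool_rot: [-3.141, -0.0, 1.919]
wrist_force: [0.5, -1.1, -0.0]
grip_width: 0.668
gripper_force: 55.0
```

Request:
apply_moves([
  [0,0,0.1],
  [0,0,0.1],
], hand=[-0.2,-0.2], spin=[0,0])

```text
clock: 16.9
tcp_pos: [0.4723, -0.1432, 0.005]
tool_rot: [-3.141, 0.0, 1.919]
wrist_force: [-2.1, 1.6, 7.2]
grip_width: 0.667
gripper_force: 55.0
```

Request:
apply_moves([
  [0,0,0.05],
  [0,0,0.05],
], hand=[-0.2,-0.2], spin=[0,0])

```text
clock: 17.1
tcp_pos: [0.4723, -0.1432, 0.005]
tool_rot: [-3.141, 0.001, 1.919]
wrist_force: [-4.6, 1.3, 13.6]
grip_width: 0.67
gripper_force: 55.0
```

Cap is on the tray floor. Easing off the press and releasing gently with a small opening.

Request:
apply_moves([
  [0,0,-0.08],
  [0,0,-0.08],
  [0,0,-0.08],
], hand=[-0.2,-0.2,-0.2], spin=[0,0,0], force=10)

```text
clock: 17.4
tcp_pos: [0.4723, -0.1432, 0.0048]
tool_rot: [3.142, -0.0, 1.919]
wrist_force: [0.2, -0.3, 0.8]
grip_width: 0.679
gripper_force: 10.0
```

Request:
apply_moves([
  [0,0,0],
  [0,0,0],
  [0,0,0],
  [0,0,0],
  [0,0,0],
  [0,0,0],
], hand=[0.36,0.4,0.45,0.5,0.5,0.5], spin=[0,0,0,0,0,0])

```text
clock: 18.0
tcp_pos: [0.4722, -0.1431, 0.0049]
tool_rot: [-3.142, -0.0, 1.919]
wrist_force: [-0.2, -0.3, -0.0]
grip_width: 0.749
gripper_force: 0.0
```

Request:
apply_moves([
  [0,0,-0.5],
  [0,0,-1.5],
  [0,0,-3],
  [0,0,-6],
  [0,0,-10],
  [0,0,-14],
  [0,0,-18],
  [0,0,-22],
], hand=[0.5,0.5,0.5,0.5,0.5,0.5,0.5,0.5], spin=[0,0,0,0,0,0,0,0])

```text
clock: 18.8
tcp_pos: [0.4718, -0.1429, 0.2278]
tool_rot: [3.141, 0.001, 1.92]
wrist_force: [1.0, -0.5, 0.0]
grip_width: 0.752
gripper_force: 0.0
```

```bash
python3 q.py
python3 - <<'E'
from h import *
S=manip.read_camera("scene");c=manip.read_camera("wrist")
cv2.imwrite("pics/end.png",np.hstack([cv2.resize(S["image"][130:330,260:420],(400,500)),cv2.resize(c["image"][50:300,220:420],(400,500))]))
E
```

```text
[ 1.  -0.5  0. ] [-0.04 -0.14  0.01] turned 89.02
```

View pics/end.png

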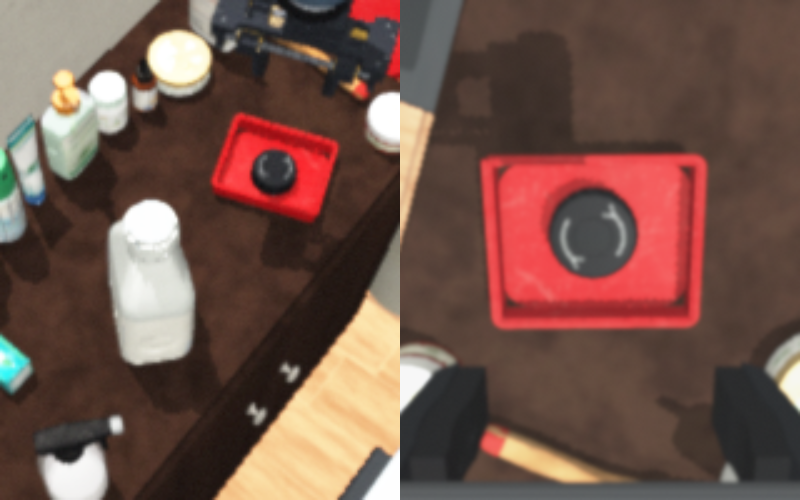

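The cap lies upright in the middle of the tray, and the jug is open and in its place. Handing in.

```bash
python3 -c "
from station import manip
print(manip.close_job())"
```

```text
the job is handed in; nothing more can be done
None
```

The jug is open and the cap sits right way up in the middle of the tray; the last pictures show the jug upright and nothing visibly disturbed. The press peaked briefly at about 43 N and the turn was done at about 28 N. Side force at the neck passed the 3 N guide a few times (up to about 9 N), and I did not measure whether the jug shifted slightly. The job was handed in after about 19 s of robot time.

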